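Shuttle run through the metal detector

TASK

Press the black bar beside the track fully down, so that the stop lifts and the shuttle with the slim upright tube rolls down through the white metal detector by itself, untouched. Once the tube is out of the detector, catch the rolling shuttle softly at its front plate with the fingers, going along with it so that the tube does not rock, and hold it at a standstill for a full second well short of the end buffers; then ease it down slowly until it rests against the buffers, and take the hand away. The tube must stay standing and never be touched; leave the other things on the table where they are.

Things in the scene. Friction and masses are not known exactly. Their poses are not given: they have to be found in the camera images.
- track: Fixed inclined track. Origin on the table; x across it, y along it pointing UPHILL (the shuttle rolls to -y), z up; yaw within 0.25. Steel bed 112 mm wide, y -360 to 290 mm, with two low rails whose top is at z = 85 mm + 0.040 y. Two rubber buffers on the rails at the low end (x +-35 mm, y -274 to -300 mm, 14 mm high) stop the wheels; the front plate passes over them.
- shuttle: Aluminium shuttle on the rails, slides along the track only. Origin: middle of its deck's top, 30 mm above the rails; axes as the track. Deck 88 x 60 mm. A boom leads downhill to a front plate 56 wide, 42 high, 6 mm thick, from 18 to 60 mm above the rails; its downhill face is at shuttle y -110 mm. Origin at track y 250 mm at the start, -240 mm at the buffers. Mass about 0.6 kg.
- tube: Slim upright tube of crackers standing on the deck's middle, 30 mm diameter, 160 mm tall, 0.15 kg. Origin at the centre of its underside, z its axis. It tips if the shuttle changes speed by more than about 0.15 m/s at once; rocking by more than 0.12 rad counts as tipped.
- gate (a joint): Angle of the release rod: 0 = stop fully down before the deck (it starts at 0 to 0.2), 1.2 rad = bar fully down (hard stop). The shuttle comes free at about 0.5 to 0.6 rad, then starts at 0.3 m/s2; drag (about 0.8 N per m/s plus 0.04 N) slows this, so that it leaves the detector at 0.18 to 0.26 m/s and never exceeds 0.4 m/s. The rod stays where it is left; 2 to 3 N on the bar move it.
- press_bar (a point): Middle of the black press bar: round, 14 mm thick, 40 mm long, parallel to the track on the robot's side, at track x -109, y -20, z 153 mm at rod angle 0. A 55 mm arm joins it to the rod, whose axis is at track x -64, z 122 mm: the bar goes from 31 mm above that axis to 31 mm below it, 45 mm out.
- detector_exit (a point): Middle of the rail top line at the downhill face of the detector (track y 100 mm). The white head bridges the track from here 70 mm uphill; 200 mm wide (x +-100 mm), top at z 346 mm, tunnel 110 mm wide. The tube is out when the shuttle's origin is at track y below 80 mm; the front plate is then 110 mm further down. Axes as the track.
- jar_a: Jar standing on the table, 70 mm across, 84 mm high; leave it. Origin at the centre of its underside.
- jar_b: Another such jar; leave it. Origin at the centre of its underside.
- lid_stack: Stack of white lids, 66 mm across, 40 mm high, on the table on the robot's side of the track; leave it. Origin under its centre.
- tape_roll: Roll of tape lying flat on the table on the far side of the track, 90 mm across, 45 mm high; leave it. Origin under its centre.
Mind the look-alikes: they are no part of the job. What is meant by the tube is not orange, and is the smaller of those in its own colour.

How it is judged:
By the outcome, as a careful person would: the job done as asked, in the order asked, and still so for the second after the job is handed in, with the robot touching nothing.
It also fails if it takes over 38 s, if anything falls off the work surface, if the arm or the gripper's body presses on something with over 40 N, if the wrist force passes 120 N, or if a joint passes its speed limit or range.

ROBOT

A 6-joint arm with a two-finger parallel gripper is mounted at the origin on the work surface. World frame = base frame: x ahead of the robot, y to its left, z up, the work surface at z = 0. Lengths are in m, angles in rad, forces in N, time in s.
With the tool pointing down it reaches from about 0.35 to 0.85 m from the base axis. Payload 8.1 kg.
Tool frame: the origin (TCP) lies at the very end of the fingers, on their centre line; the grasp point (between the pads) lies 19 mm behind it (robot.grip_point_offset is the distance from the TCP to the grasp point, in m); z points along the fingers, y is the line along which they close (so a half turn about z gives the same grasp; the last joint's range is limited). The gripper opens to 93 mm and grips with 3 to 60 N. Pads are 15 mm wide; open, the fingers measure 128 mm over their backs; the gripper's body (75 mm by 188 mm) begins 65 mm behind the grasp point.
Start: joints at [-1.314, 0.13, 1.488, -0, 1.523, -0.085], TCP at [0.201, -0.565, 0.219] pointing down, gripper open.
Joint ranges: [-2.96, 2.96], [-0.89, 2.26], [0.02, 2.5], [-1.34, 4.48], [0, 2.73], [-2.66, 2.66]. Speed limits (rad/s): [2.39, 2.39, 2.79, 3.14, 3.14, 3.14].

INTERFACE

Orientations are given as a unit quaternion [w, x, y, z].
In Python, from workcell import robot gives the robot as it stands. The module is installed in compiled form; this text tells all that it offers.
- The arm moves only by the shell command python3 -m inch 'ROWS'. ROWS is JSON, a list of rows, each a list of 5 numbers: the shift along the tool's x, y, z in mm, then the turn about the tool's z in degrees, then the finger opening in mm, from 0 to 93. In form: [[dx, dy, dz, yaw, gripper], ...]. A call has 1 to 10 rows; each row shifts and turns the commanded pose from where the row before left it, along the tool's axes as they then stand; what a row does not reach is not made up. A row lasts 1/10 s, in which the tool goes at most 50 mm and 8.59 degrees, less where a joint would pass 70% of its speed; a pose out of reach is approached as far as the arm can. A call with a gripper value outside its range is refused whole. The fingers move at their own pace and stop on an object; the grip force is fixed at half the most. Time passes only in rows, so rows that do not move let the fingers close. It gives the time, the measured TCP pose, the force, the opening and the grip force at its end, in the units of the state.
- robot.observe(): the state, without advancing time (a new reading comes with each control period).
- robot.camera(name): name is "side" or "top" or "wrist"; returns the picture (480x640x3 uint8, red, green, blue); there is no depth.
- robot.camera_model(name): a dict with "intrinsics" (3x3 intrinsics, pixels), "camera_from_world" (4x4, takes a point from world to camera coordinates). Camera axes: x right, y up, looking along -z (the intrinsics and any distortion apply to the point x, -y, -z); pixel columns grow to the right and rows downward; lengths in m; the calibration is good to about 2 mm. The wrist camera is an equidistant fisheye: a pixel r from the principal point sees the ray r / f radians off the axis. A picture is of the moment at which its call begins: read the wrist's pose just before it. camera_model takes no time and is no camera call; for the wrist camera it gives the pose at the moment of the call.
- robot.finish_job(): hands the job in; it is judged then, once.
Trained networks look in the newest picture that a camera, given by its name, has taken for a name from the list of things; names that differ only in an ending like _2 or _b are one class to them, and where a whole thing is asked for, a point or a joint stands for the part that bears it (a point fixed in the world has none). Each returns a list of dicts, best first, with "p" (0 to 1); they miss things now and then, are a little off and sometimes report something else, mostly with a low value. They report only what shows in the picture. A call takes as long as a camera call. They do not tell look-alikes from the thing itself.
- robot.find_in(name, camera): "centre" ([row, column] in pixels, amid what is visible of it).
- robot.silhouettes(name, camera): "mask" (480x640 bool, what is visible of it) and "centre" ([row, column] in pixels, amid what is visible of it).
The state is a dict: "time_s": time; "joint_positions": joint angles; "dq": joint speeds; "joint_torque": joint torques, N m; "tcp_pos": TCP position; "orientation": TCP orientation; "contact_force": force on the tool from outside, world axes, zero at the start; "ft_torque": the same for the moment, N m; "grip_width": finger opening in m; "gripper_force": force on a finger pad.
Only numpy, scipy, OpenCV 4.12 (cv2) and the standard library are available. Lean on these libraries where they do the work, as an engineer would, in place of code of your own. Each camera call takes 0.05 s, during which the arm holds its last target. There are 200 camera calls.

## Working session

There is one attempt and no reset: what is moved stays moved. The work goes in short steps, Python scripts to look and compute and a shell command to move; the robot and the scene stay as the last step left them, time stands still between calls to the robot, and variables do not carry over. Pictures are saved under pics/ and viewed, at most 13 in all, crops included, and the job is handed in when it is done.

```bash
mkdir -p pics; python3 - <<'E'
from workcell import robot
import cv2
for n in ["top","side"]:
    im=robot.camera(n); cv2.imwrite(f"pics/{n}0.png",im[:,:,::-1])
    for t in ["tube","press_bar","shuttle","track","tape_roll","lid_stack","jar_a"]:
        print(n,t,[(([round(float(c)) for c in d["centre"]]),round(float(d["p"]),2)) for d in robot.find_in(t,n)])
    m=robot.camera_model(n); print(m)
s=robot.observe(); print(s["time_s"],s["tcp_pos"],s["orientation"],s["grip_width"])
E
```

```text
top tube [([275, 166], 0.95), ([201, 168], 0.73), ([218, 138], 0.62), ([184, 330], 0.52)]
top press_bar [([242, 256], 0.55)]
top shuttle [([210, 180], 0.8)]
top track [([226, 247], 0.74)]
top tape_roll [([185, 324], 0.86)]
top lid_stack [([282, 326], 0.63)]
top jar_a [([269, 498], 0.93), ([230, 480], 0.93)]
{'intrinsics': array([[542.10430674,   0.        , 321.5064841 ],
       [  0.        , 542.10430674, 232.1780169 ],
       [  0.        ,   0.        ,   1.        ]]), 'camera_from_world': array([[ 0.00888749, -0.99991707, -0.00931995, -0.01861706],
       [ 0.99849343,  0.00836938,  0.05422927, -0.57694617],
       [-0.05414677, -0.00978787,  0.99848501, -1.7441536 ],
       [ 0.        ,  0.        ,  0.        ,  1.        ]])}
side tube [([379, 400], 0.94), ([330, 279], 0.91), ([436, 302], 0.67)]
side press_bar [([355, 320], 0.63)]
side shuttle [([359, 293], 0.94), ([271, 380], 0.54)]
side track [([307, 304], 0.95)]
side tape_roll [([273, 286], 0.96)]
side lid_stack [([270, 384], 0.56)]
side jar_a [([184, 358], 0.93), ([188, 328], 0.79), ([330, 281], 0.57)]
{'intrinsics': array([[503.8384119 ,   0.        , 319.74882527],
       [  0.        , 503.8384119 , 237.11751225],
       [  0.        ,   0.        ,   1.        ]]), 'camera_from_world': array([[-0.9994873 , -0.02542745, -0.01945719,  0.59710259],
       [-0.00359228, -0.51480577,  0.85729932, -0.12430111],
       [-0.03181561,  0.85692967,  0.51445048, -1.35392878],
       [ 0.        ,  0.        ,  0.        ,  1.        ]])}
0.8 [ 0.20112502 -0.56531492  0.21867808] [3.23640717e-05 9.85434935e-01 1.70052898e-01 2.88836761e-06] 0.09309064100296999
```

View pics/top0.png

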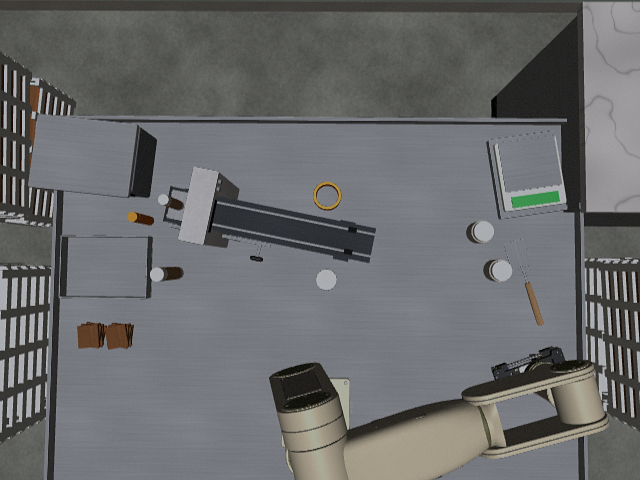

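View pics/side0.png

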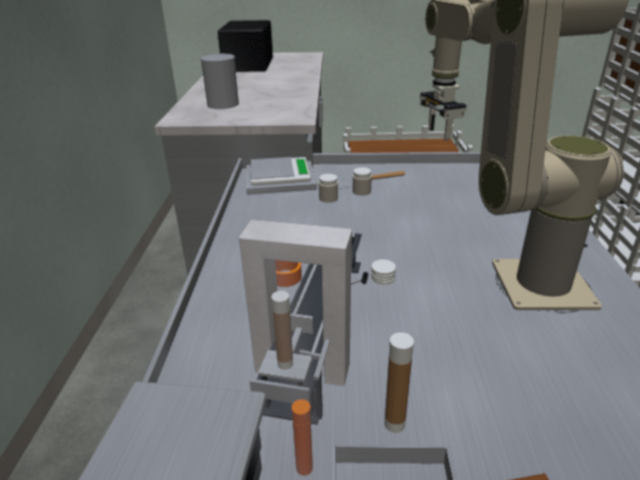

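The candidates for the tube are (side view, row, col):
- brown at (330,279), on the shuttle
- large brown at (379,400)
- orange at (436,302)

The one at (330,279) fits: it isn't orange, it's the smaller brown one, and it stands on the deck. I'll confirm that in an enlarged crop and enlarge the track in the top view.

```bash
python3 - <<'E'
import cv2
a=cv2.imread("pics/top0.png")[150:280,150:390]; cv2.imwrite("pics/topc.png",cv2.resize(a,None,fx=3.33,fy=3.33,interpolation=cv2.INTER_CUBIC))
a=cv2.imread("pics/side0.png")[210:480,220:440]; cv2.imwrite("pics/sidec.png",cv2.resize(a,None,fx=2.2,fy=2.2,interpolation=cv2.INTER_CUBIC))
E
```

```text
(no output)
```

View pics/topc.png

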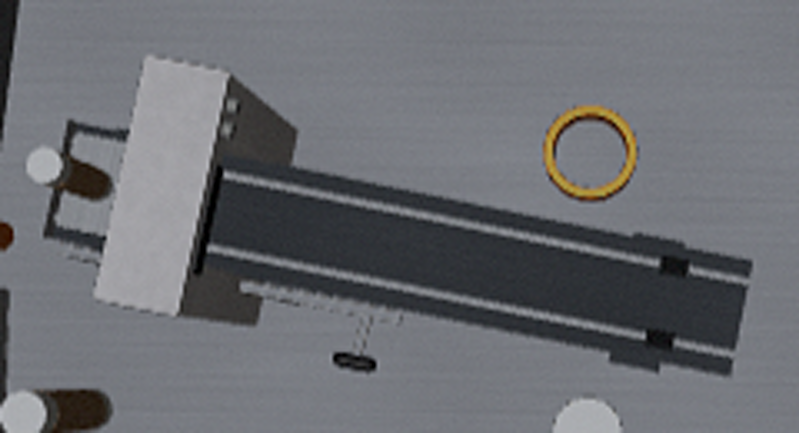

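View pics/sidec.png

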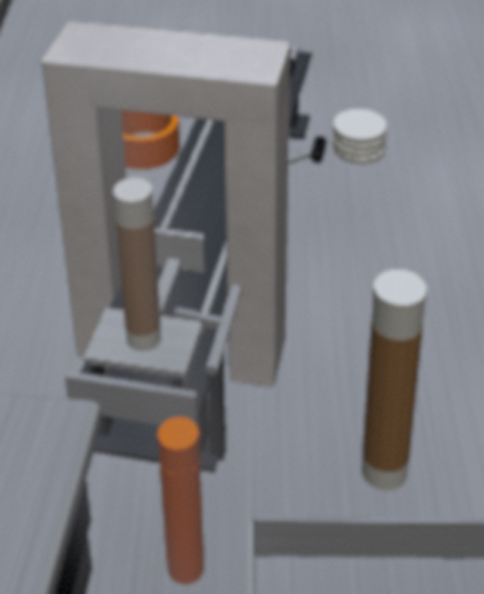

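The crop confirms it: the smaller brown tube (crop 140,265) stands on the shuttle deck behind the detector, while the larger brown and orange ones stand on the table. In the top crop, the detector's top corners are at (147,57), (230,74), (180,314) and (95,298). The buffers are at (674,265) and (660,339), and the bar is at (355,362).

```bash
cat > h.py <<'E'
from workcell import robot
import numpy as np, json
from scipy.optimize import least_squares
def proj(n,P,M=None):
    m=M or robot.camera_model(n); P=np.atleast_2d(P)
    c=(m["camera_from_world"]@np.c_[P,np.ones(len(P))].T)[:3]; K=m["intrinsics"]
    q=K@np.array([c[0],-c[1],-c[2]]); return (q[:2]/q[2]).T
def tw(p,P):
    x,y,a=p; P=np.atleast_2d(P); c,s=np.cos(a),np.sin(a)
    return np.c_[x+c*P[:,0]-s*P[:,1],y+s*P[:,0]+c*P[:,1],P[:,2]]
E
python3 - <<'E'
from h import *
T=np.array([[.1,.17,.346],[.1,.1,.346],[-.1,.1,.346],[-.1,.17,.346],[.035,-.287,.0875],[-.035,-.287,.0875]])
U=150+np.array([[147,57],[230,74],[180,314],[95,298],[674,265],[660,339]])/3.333
U2=np.array([0,0])
U=U-U2
S=np.array([[.1,.17,.346],[-.1,.17,.346],[-.1,.1,.346]]); 
V=np.array([220,210])+np.array([[45,65],[276,84],[290,42]])/2.2
f=lambda p:np.r_[(proj("top",tw(p,T))-U).ravel(),(proj("side",tw(p,S))-V).ravel()]
r=least_squares(f,[.55,.1,-.2]); p=r.x; print(p, np.round(r.fun.reshape(-1,2),1))
r2=least_squares(lambda p:(proj("top",tw(p,T))-U).ravel(),p); print(r2.x)
json.dump(list(p),open("p.json","w"))
# bar angle
R=.055; 
b=lambda a:[[-.064-R*np.cos(np.arctan2(.031,.045)-a),-.02,.122+R*np.sin(np.arctan2(.031,.045)-a)]]
for a in [0,.1,.2,1.2]: print(a,b(a),tw(p,b(a)).round(4),proj("top",tw(p,b(a))).round(1),proj("side",tw(p,b(a))).round(1))
print("bar px top",150+355/3.333,150+362/3.333,"side",220+318/2.2,210+149/2.2)
for n,q in [("tube0",[0,.25,.125]),("plate",[0,.14,.085+.0056+.04]),("exit",[0,.1,.089]),("end",[0,-.24,.1])]: print(n,tw(p,[q]).round(4),proj("top",tw(p,[q])).round(1),proj("side",tw(p,[q])).round(1))
E
```

```text
[ 0.60130311  0.17847536 -0.1880248 ] [[-1.3 -0.6]
 [-0.4 -0.7]
 [-1.   1.1]
 [-1.4  0.8]
 [ 0.   0.1]
 [-0.1 -0. ]
 [-2.3 -3.2]
 [ 0.9 -1.3]
 [ 0.8 -1.8]]
[ 0.60160181  0.17647272 -0.1894944 ]
0 [[np.float64(-0.10929291805556299), -0.02, np.float64(0.15320178799383227)]] [[0.4902 0.1793 0.1532]] [[256.3 258.2]] [[363.9 275.7]]
0.1 [[np.float64(-0.11218162322379574), -0.02, np.float64(0.14852416225859336)]] [[0.4874 0.1798 0.1485]] [[256.3 259.1]] [[365.1 277.5]]
0.2 [[np.float64(-0.11458891353950343), -0.02, np.float64(0.1435815158617889)]] [[0.485  0.1802 0.1436]] [[256.3 259.9]] [[366.1 279.4]]
1.2 [[np.float64(-0.10949352604262441), -0.02, np.float64(0.0910914398878069)]] [[0.49   0.1793 0.0911]] [[258.8 258.4]] [[363.3 297.6]]
bar px top 256.5106510651065 258.61086108610857 side 364.5454545454545 277.72727272727275
tube0 [[0.648  0.4241 0.125 ]] [[178.3 205.9]] [[285.8 363.6]]
plate [[0.6275 0.316  0.1306]] [[213.1 212.7]] [[300.  323.3]]
exit [[0.62   0.2767 0.089 ]] [[228.4 216.4]] [[305.3 326.1]]
end [[ 0.5564 -0.0573  0.1   ]] [[335.3 237.5]] [[334.6 241.2]]
```

```bash
cat >> h.py <<'E'
p=np.array([.6014,.1775,-.1885])
def hand():
    s=robot.observe(); x=s["tcp_pos"]; c,s_=np.cos(p[2]),np.sin(p[2]); d=np.array(x[:2])-p[:2]
    w,a,b,_=s["orientation"]; ang=2*np.arctan2(b,a)
    return s["time_s"],np.round(1000*np.array([c*d[0]+s_*d[1],-s_*d[0]+c*d[1],x[2]]),1),round(np.degrees(ang-np.pi/2-p[2]),2),np.round(s["contact_force"],2),s["grip_width"]
E
python3 -m inch '[[0,0,0,-8.5,0],[0,0,0,-8.5,0],[0,0,0,-8.5,0],[0,0,0,-8.5,0],[0,0,0,-8.5,0],[0,0,0,-8.5,0],[0,0,0,-8.5,0]]'; python3 -c "
from h import *
print(hand())"
```

```text
time_s: 1.5
tcp_pos: [0.2011, -0.5653, 0.2186]
orientation: [0.0, 0.769, 0.639, 0.0]
contact_force: [0.3, 0.3, 0.2]
grip_width: 0.0415
gripper_force: 0.0
(1.5, array([-254. , -804.6,  218.6]), np.float64(0.23), array([0.34, 0.3 , 0.24]), 0.041529195957736666)
```

```bash
python3 -m inch '[[20,4,0,0,0],[40,7,0,0,0],[40,7,0,0,0],[40,7,0,0,0],[40,7,0,0,0],[40,7,0,0,0],[40,7,0,0,0],[40,7,0,0,0],[40,7,0,0,0],[40,7,0,0,0]]'; python3 -c "
from h import *
print(hand())"
python3 -m inch '[[40,7,0,0,0],[40,7,0,0,0],[40,7,0,0,0],[40,7,0,0,0],[40,7,0,0,0],[40,7,0,0,0],[40,7,0,0,0],[40,7,0,0,0],[40,7,0,0,0],[20,3,0,0,0]]'; python3 -c "
from h import *
print(hand())"
```

```text
time_s: 2.5
tcp_pos: [0.3392, -0.2034, 0.2189]
orientation: [0.0, 0.771, 0.636, 0.0]
contact_force: [1.1, -0.4, 0.2]
grip_width: 0.0006
gripper_force: 0.0
(2.5, array([-186.2, -423.3,  218.9]), np.float64(-0.14), array([ 1.07, -0.42,  0.22]), 0.0005598317925202948)
time_s: 3.5
tcp_pos: [0.4761, 0.1587, 0.2186]
orientation: [-0.0, 0.771, 0.637, 0.0]
contact_force: [0.4, -0.2, -0.3]
grip_width: 0.0005
gripper_force: 0.0
(3.5, array([-119.5,  -42. ,  218.6]), np.float64(-0.0), array([ 0.44, -0.16, -0.3 ]), 0.0004949102434063456)
```

```bash
python3 -m inch '[[10,0,15,0,0],[10,0,25,0,0],[0,0,12,0,0],[0,0,10,0,0],[0,0,5,0,0],[0,0,5,0,0]]'; python3 -c "
from h import *
import cv2
print(hand())
im=robot.camera('top'); cv2.imwrite('pics/top1.png',im[:,:,::-1])
im=robot.camera('side'); cv2.imwrite('pics/s1.png',cv2.resize(im[210:330,260:460,::-1],None,fx=4,fy=4))
cv2.imwrite('pics/s1.png',cv2.resize(im[210:330,260:460,::-1],None,fx=4,fy=4))"
```

```text
time_s: 4.1
tcp_pos: [0.4751, 0.175, 0.146]
orientation: [-0.003, 0.771, 0.636, -0.004]
contact_force: [-28.5, 2.6, 15.2]
grip_width: 0.0008
gripper_force: 15.6
(4.1, array([-123.5,  -26.1,  146. ]), np.float64(-0.14), array([-28.47,   2.6 ,  15.19]), 0.0007816536213779028)
```

View pics/s1.png

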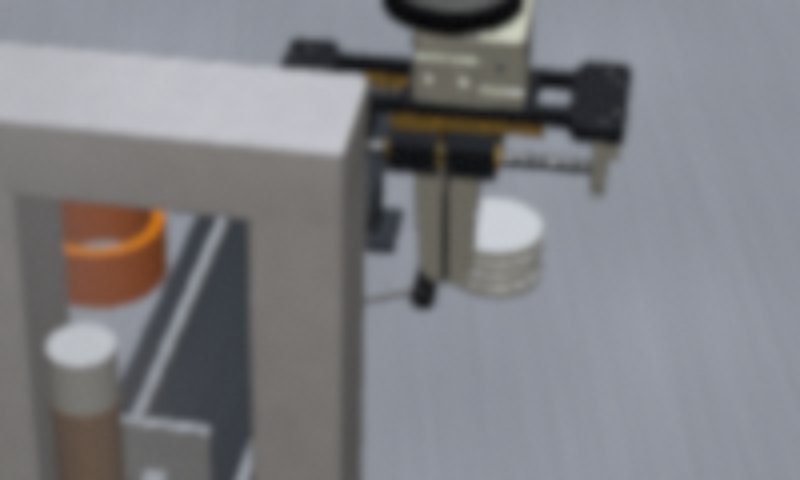

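View pics/top1.png

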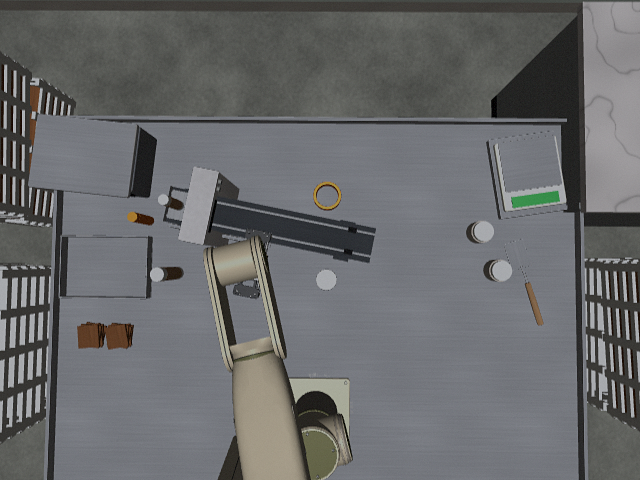

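The side crop shows the bar (crop 422,292) only under the edge of the track-side finger tip. The sideways force of 28 N means it's jamming. The tube and shuttle haven't moved. I'll back off, shift toward the track and off the bar's arm, then press again.

```bash
python3 -m inch '[[0,0,-12,0,0],[0,0,-18,0,0],[-8,10,0,0,0],[0,0,0,0,0]]';python3 -c "
from h import *
print(hand())"; python3 -m inch '[[0,0,12,0,0],[0,0,6,0,0],[0,0,5,0,0],[0,0,4,0,0]]'; python3 -c "
from h import *
import cv2
print(hand())
im=robot.camera('side'); cv2.imwrite('pics/s2.png',cv2.resize(im[230:350,260:420,::-1],None,fx=4,fy=4,interpolation=2))"
```

```text
time_s: 4.6
tcp_pos: [0.4894, 0.164, 0.1773]
orientation: [0.001, 0.772, 0.636, 0.001]
contact_force: [-0.2, -0.5, -0.0]
grip_width: 0.0003
gripper_force: 0.0
(4.6, array([-107.5,  -34.2,  177.3]), np.float64(-0.2), array([-0.16, -0.49, -0.04]), 0.00025080572412590805)
time_s: 5.0
tcp_pos: [0.4869, 0.1656, 0.1481]
orientation: [-0.0, 0.771, 0.637, -0.001]
contact_force: [-1.9, -0.1, 3.2]
grip_width: 0.0005
gripper_force: 1.5
(5.0, array([-110.2,  -33.2,  148.1]), np.float64(-0.1), array([-1.91, -0.14,  3.19]), 0.0004826069850043097)
```

View pics/s2.png

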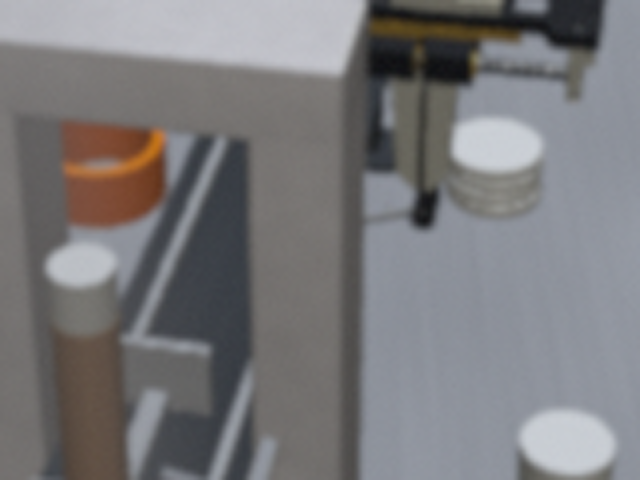

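The bar (crop 425,208) is now centred under the fingertips and the force is about 3 N, so I'll press fully.

```bash
python3 -m inch '[[0,0,12,0,0],[0,0,13,0,0],[0,0,13,0,0],[0,0,12,0,0]]'; python3 -c "
from h import *
print(hand())"
```

```text
time_s: 5.45
tcp_pos: [0.4886, 0.1656, 0.0989]
orientation: [0.001, 0.771, 0.637, 0.001]
contact_force: [3.2, -0.8, 4.8]
grip_width: 0.0006
gripper_force: 2.6
(5.45, array([-108.5,  -32.8,   98.9]), np.float64(-0.12), array([ 3.25, -0.84,  4.77]), 0.0006060387084311741)
```

```bash
python3 -m inch '[[0,0,4,0,0]]'; python3 -c "
from h import *
print(hand())"
```

```text
time_s: 5.55
tcp_pos: [0.4886, 0.1657, 0.0967]
orientation: [0.0, 0.771, 0.637, 0.001]
contact_force: [-10.8, -4.2, 38.5]
grip_width: 0.0005
gripper_force: 20.0
(5.55, array([-108.6,  -32.8,   96.7]), np.float64(-0.12), array([-10.8 ,  -4.19,  38.5 ]), 0.0005239167182024572)
```

```bash
python3 -m inch '[[-5,0,-30,0,0],[-15,20,-25,0,0],[-20,44,0,0,0],[-15,44,18,0,0],[0,0,24,0,0]]'; python3 -c "
from h import *
import cv2
print(hand())
im=robot.camera('top'); cv2.imwrite('pics/t2.png',im[:,:,::-1])
im2=robot.camera('side'); cv2.imwrite('pics/s3.png',im2[:,:,::-1])
a=cv2.resize(im[150:280,150:390,::-1],None,fx=3.33,fy=3.33,interpolation=2)[:300]; b=cv2.resize(im2[210:360,230:430,::-1],None,fx=2,fy=2,interpolation=2)
c=np.zeros((600,800,3),np.uint8); c[:300,:a.shape[1]]=a[:,:800]; c[300:,:400]=b; cv2.imwrite('pics/c3.png',c)
print(robot.observe()['time_s'])"
```

```text
time_s: 6.05
tcp_pos: [0.5871, 0.088, 0.1077]
orientation: [0.001, 0.772, 0.635, 0.001]
contact_force: [-1.6, -0.2, -1.3]
grip_width: 0.0007
gripper_force: 0.0
(6.05, array([  2.7, -90.5, 107.7]), np.float64(-0.29), array([-1.58, -0.22, -1.32]), 0.0006820847688218332)
6.15
```

View pics/c3.png

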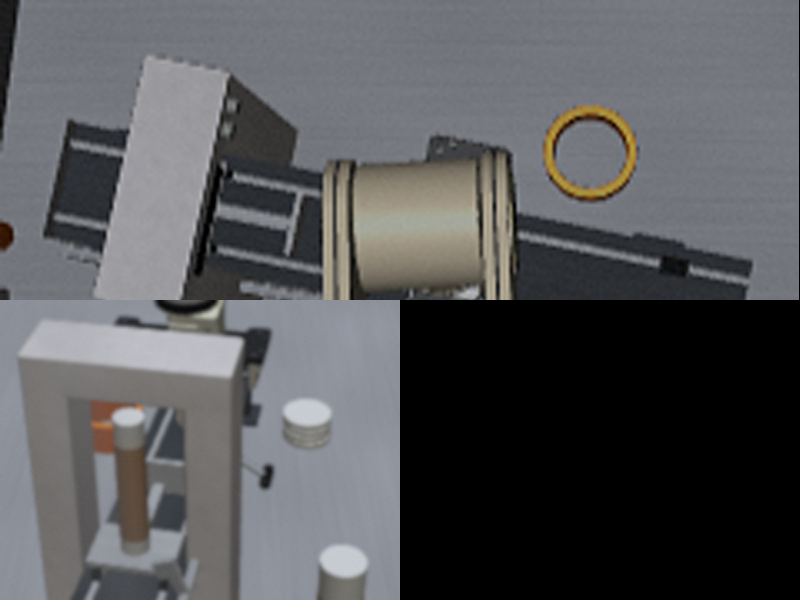

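The plate shows in the top view at crop (298,223), half-way to the arm. The bar stays down and the tube stands upright at the detector. I'll fit the motion next.

```bash
python3 - <<'E'
from h import *
import cv2
t=robot.observe()['time_s']
im=robot.camera('top'); cv2.imwrite('pics/t3.png',im[:,:,::-1])
bg=cv2.imread('pics/top0.png').astype(float)
ys=np.arange(.11,-.07,-.001)
prof=[]
for n in ('t2','t3'):
    I=cv2.imread(f'pics/{n}.png').astype(np.float32).mean(2)
    P=[]
    for x in np.linspace(-.024,.024,17):
        if abs(x)<.013: continue
        q=proj('top',tw(p,np.c_[0*ys+x,ys,.085+.04*ys+.06])).astype(np.float32)
        P.append(cv2.remap(I,q[:,:1],q[:,1:],cv2.INTER_LINEAR)[:,0])
    v=np.mean(P,0); prof.append(v)
    print(n,[(round(1000*ys[i]),round(float(v[i]))) for i in range(0,len(ys),4)])
print(t,robot.observe()['time_s'])
E
```

```text
t2 [(110, 46), (106, 46), (102, 46), (98, 45), (94, 46), (90, 46), (86, 46), (82, 46), (78, 46), (74, 46), (70, 45), (66, 67), (62, 139), (58, 58), (54, 43), (50, 47), (46, 47), (42, 48), (38, 84), (34, 98), (30, 122), (26, 133), (22, 139), (18, 121), (14, 104), (10, 137), (6, 123), (2, 99), (-2, 139), (-6, 147), (-10, 145), (-14, 144), (-18, 144), (-22, 144), (-26, 142), (-30, 142), (-34, 141), (-38, 141), (-42, 140), (-46, 138), (-50, 137), (-54, 136), (-58, 134), (-62, 133), (-66, 131)]
t3 [(110, 44), (106, 46), (102, 46), (98, 46), (94, 46), (90, 46), (86, 47), (82, 46), (78, 45), (74, 46), (70, 46), (66, 47), (62, 46), (58, 47), (54, 47), (50, 43), (46, 113), (42, 124), (38, 93), (34, 99), (30, 114), (26, 137), (22, 128), (18, 117), (14, 104), (10, 136), (6, 92), (2, 121), (-2, 147), (-6, 146), (-10, 146), (-14, 146), (-18, 146), (-22, 145), (-26, 145), (-30, 144), (-34, 144), (-38, 143), (-42, 143), (-46, 141), (-50, 140), (-54, 139), (-58, 138), (-62, 137), (-66, 136)]
6.15 6.2
```

```bash
cat > m.py <<'E'
from h import *
import cv2
side=robot.camera_model('side')
def cap(y): # predicted tube top centre in side image
    return proj('side',tw(p,[[0,y,.115+.04*y+.16]]),side)[0]
def meas(I,R,yR):  # shuttle y by matching the tube's upper part of reference R (where y=yR)
    c=cap(yR).round().astype(int); T=R[c[1]-8:c[1]+40,c[0]-8:c[0]+9]
    r=cv2.matchTemplate(I,T,cv2.TM_CCOEFF_NORMED); 
    m=np.zeros_like(r); 
    for y in np.linspace(-.1,.25,70):
        q=cap(y).round().astype(int)-8; m[q[1]-6:q[1]+7,q[0]-4:q[0]+5]=1
    r=r*m; i,j=np.unravel_index(r.argmax(),r.shape)
    a,b,d=r[i-1,j],r[i,j],r[i+1,j]; ii=i+.5*(a-d)/(a-2*b+d)
    ys=np.linspace(-.15,.27,421); rows=np.array([cap(y)[1] for y in ys]); off=c[1]-8-cap(yR)[1]
    return float(np.interp(-(ii-off),-rows[np.argsort(-rows)],ys[np.argsort(-rows)])),float(b),(i,j)
E
python3 - <<'E'
from m import *
s0=cv2.imread('pics/side0.png'); s3=cv2.imread('pics/s3.png')
for k in range(4):
    t=robot.observe()['time_s']; I=np.ascontiguousarray(robot.camera('side')[:,:,::-1]); cv2.imwrite(f'pics/q{k}.png',I)
    print(t,meas(I,s3,.160),meas(I,s0,.25)[:2])
print('s3',meas(s3,s0,.25),cap(.16),cap(.25),robot.observe()['time_s'])
E
```

```text
6.2 (0.14538288465813437, 0.9224602580070496, (np.int64(256), np.int64(289))) (0.14276191758725873, 0.8581658005714417)
6.25 (0.13751793596219844, 0.8276839852333069, (np.int64(254), np.int64(290))) (0.044940863088781036, 0.8330138325691223)
6.3 (0.1207696807153998, 0.7265202403068542, (np.int64(249), np.int64(291))) (0.04139432358940956, 0.8448963761329651)
6.35 (0.11419157296282702, 0.7252150774002075, (np.int64(248), np.int64(292))) (0.042319751882514044, 0.8485887050628662)
s3 (0.1594250744936655, 0.9127853512763977, (np.int64(259), np.int64(288))) [294.12008103 267.91725387] [280.6742646  295.39608267] 6.4
```

```bash
python3 -m inch '[[0,0,0,0,0]]' | head -1; python3 - <<'E'
from m import *
R=cv2.imread('pics/q3.png')
t=robot.observe()['time_s']; I=np.ascontiguousarray(robot.camera('side')[:,:,::-1]); cv2.imwrite('pics/q5.png',I)
D=.4
print(t,meas(I,R,.1135),meas(I,cv2.imread('pics/q0.png'),.144),"pred",.160-(.3*D-.12*(1-np.exp(-D))),hand())
E
```

```text
time_s: 6.5
6.5 (0.10398430365869384, 0.8502991795539856, (np.int64(245), np.int64(295))) (0.11939157868819379, 0.7114087343215942, (np.int64(248), np.int64(296))) pred 0.07956159447572328 (6.55, array([ -1.2, -87.5, 110.1]), np.float64(-0.07), array([-0.55,  0.6 , -1.66]), 0.0008790783847171059)
```

```bash
python3 - <<'E'
from m import *
c=np.zeros((600,800,3),np.uint8)
for k,n in enumerate(['q3','q5']):
    I=cv2.imread(f'pics/{n}.png')[250:400,250:350]; c[:,400*k:400*k+400]=cv2.resize(I,None,fx=4,fy=4,interpolation=2)
cv2.imwrite('pics/c4.png',c)
for y in [.11,.1,.09,.08,.07]:
    print(y,[(proj('side',tw(p,[[x,y+dy,.115+.04*y+z]]))[0]-[250,250]).round(1)*4 for x,dy,z in [(-.044,.03,0),(0,.015,0),(.044,.03,0)]])
print(robot.observe()['time_s'])
E
```

```text
0.11 [array([283.6, 319.6]), array([207.6, 290. ]), array([118.8, 298. ])]
0.1 [array([288. , 307.6]), array([212.4, 278.4]), array([124. , 286.4])]
0.09 [array([292. , 295.6]), array([216.8, 266.8]), array([129.6, 274.4])]
0.08 [array([296. , 283.6]), array([221.2, 255.6]), array([134.4, 263.2])]
0.07 [array([299.6, 272. ]), array([225.6, 244.4]), array([139.6, 252. ])]
6.55
```

View pics/c4.png

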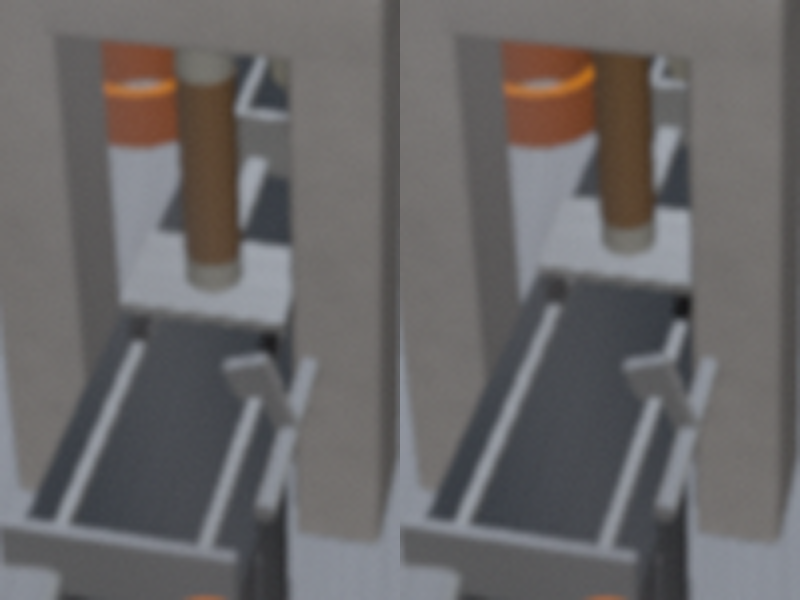

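In the crop at t=6.5 the tube's foot is at (crop row 253), giving a shuttle origin of about y 80 mm, as the model predicts. The front face is now at about -40 and the fingers' uphill side at -80. I'll run the catch, moving with the shuttle.

```bash
python3 -m inch '[[-5,0,0,0,0],[-12,0,1,0,0],[-18,0,1,0,0],[-20,0,1,0,0],[-19,0,1,0,0],[-18,0,1,0,0],[-15,0,0,0,0],[-12,0,0,0,0],[-9,0,1,0,0],[-6,0,0,0,0]]'>/dev/null; python3 -m inch '[[-3,0,0,0,0],[-1,0,0,0,0],[0,0,0,0,0],[0,0,0,0,0]]'; python3 - <<'E'
from m import *
print(hand()); 
a=robot.camera('top'); I=robot.camera('side')[:,:,::-1]; cv2.imwrite('pics/h1.png',I)
print(robot.silhouettes('tube','side') and [(d['centre'],d['p']) for d in robot.find_in('tube','side')])
for y in [0,-.05,-.1,-.15,-.2]: print(y,cap(y).round(1),proj('side',tw(p,[[0,y,.115+.04*y+.08]])).round(1))
cv2.imwrite('pics/c5.png',np.hstack([cv2.resize(I[190:390,230:430],(400,400),interpolation=2),cv2.resize(a[150:290,200:340,::-1],(400,400),interpolation=2)]))
E
```

```text
time_s: 7.95
tcp_pos: [0.5573, -0.0439, 0.1026]
orientation: [-0.0, 0.771, 0.637, 0.0]
contact_force: [-0.1, -0.5, -0.5]
grip_width: 0.0002
gripper_force: 0.2
(7.95, array([  -1.8, -225.7,  102.6]), np.float64(-0.08), array([-0.12, -0.54, -0.47]), 0.00022995736591593406)
[([435.6, 301.0], 0.88), ([216.1, 324.9], 0.73), ([382.8, 399.5], 0.68), ([275.2, 286.4], 0.61)]
0 [313.3 228.8] [[314.2 259.9]]
-0.05 [318.3 218.5] [[319.  248.8]]
-0.1 [323. 209.] [[323.5 238.6]]
-0.15 [327.3 200.1] [[327.7 229. ]]
-0.2 [331.3 191.9] [[331.6 220.1]]
```

View pics/c5.png

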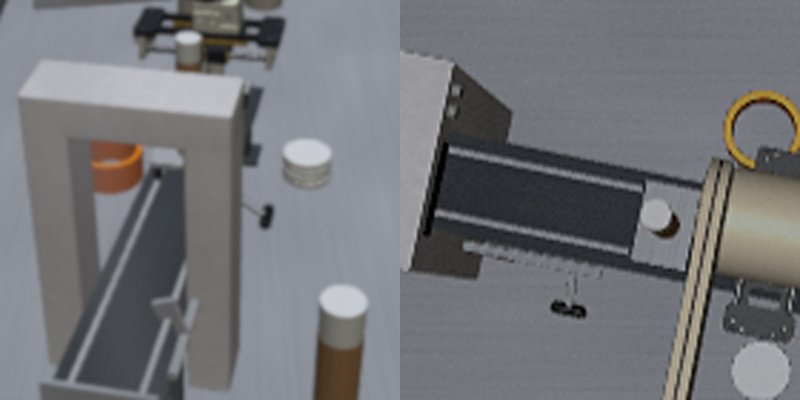

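The fingers hold the shuttle with the tube upright (side crop 188,40, top crop 657,215), at shuttle y of about -108. I'll hold it there, then ease it down.

```bash
python3 -m inch '[[0,0,0,0,0],[0,0,0,0,0],[0,0,0,0,0],[0,0,0,0,0],[0,0,0,0,0],[0,0,0,0,0],[0,0,0,0,0],[0,0,0,0,0],[0,0,0,0,0],[0,0,0,0,0]]'>/dev/null
python3 -m inch '[[0,0,0,0,0],[0,0,0,0,0],[0,0,0,0,0],[-1,0,0,0,0],[-2,0,0,0,0],[-3,0,0,0,0],[-4,0,1,0,0],[-4,0,0,0,0],[-4,0,0,0,0],[-4,0,0,0,0]]'>/dev/null
python3 -m inch '[[-4,0,0,0,0],[-4,0,0,0,0],[-4,0,1,0,0],[-4,0,0,0,0],[-4,0,0,0,0],[-4,0,0,0,0],[-4,0,0,0,0],[-4,0,1,0,0],[-4,0,0,0,0],[-4,0,0,0,0]]'>/dev/null
python3 -m inch '[[-4,0,0,0,0],[-4,0,0,0,0],[-4,0,1,0,0],[-4,0,0,0,0],[-4,0,0,0,0],[-4,0,0,0,0],[-4,0,0,0,0],[-4,0,1,0,0],[-4,0,0,0,0],[-4,0,0,0,0]]'; python3 -c "
from h import *
print(hand())"
```

```text
time_s: 12.15
tcp_pos: [0.5378, -0.1448, 0.0976]
orientation: [-0.0, 0.771, 0.637, -0.0]
contact_force: [-0.7, 0.1, -0.4]
grip_width: 0.0007
gripper_force: 0.1
(12.15, array([  -2.1, -328.5,   97.6]), np.float64(-0.12), array([-0.75,  0.14, -0.45]), 0.0007408568865707042)
```

```bash
python3 -m inch '[[-3,0,0,0,0],[-3,0,0,0,0],[-3,0,0,0,0],[-2,0,0,0,0],[-2,0,0,0,0],[-2,0,1,0,0],[-2,0,0,0,0],[-2,0,0,0,0],[-2,0,0,0,0],[-2,0,0,0,0]]'>/dev/null
python3 -m inch '[[-2,0,0,0,0],[-2,0,0,0,0],[-2,0,0,0,0],[-2,0,0,0,0],[-2,0,0,0,0],[-2,0,0,0,0],[-2,0,0,0,0],[-2,0,0,0,0],[-2,0,0,0,0],[-2,0,0,0,0]]'>/dev/null
python3 -m inch '[[-10,0,0,0,0],[-20,0,0,0,0],[-30,0,0,0,0],[-30,0,-10,0,0],[-20,0,-30,0,0],[0,0,-40,0,0],[0,0,-40,0,0],[0,0,0,0,0],[0,0,0,0,0]]'; python3 - <<'E'
from m import *
print(hand()); 
a=robot.camera('top'); I=robot.camera('side')[:,:,::-1]
cv2.imwrite('pics/c6.png',np.hstack([cv2.resize(I[150:350,260:410],(450,600),interpolation=2),cv2.resize(a[170:290,270:340,::-1],(350,600),interpolation=2)]))
for y in [-.22,-.24]: print(cap(y),proj('top',tw(p,[[0,y,.115+.04*y+.16],[0,y-.107,.145+.04*y]])).round(1))
E
```

```text
time_s: 15.05
tcp_pos: [0.5094, -0.2958, 0.2181]
orientation: [0.001, 0.771, 0.636, 0.0]
contact_force: [0.5, 1.4, -0.7]
grip_width: 0.0009
gripper_force: 0.0
(15.05, array([  -1.6, -482.1,  218.1]), np.float64(-0.14), array([ 0.47,  1.35, -0.69]), 0.0008675768879679994)
[332.86917358 188.72684659] [[329.6 233.4]
 [364.1 242.6]]
[334.36494806 185.66997526] [[336.6 234.9]
 [370.6 243.9]]
```

View pics/c6.png

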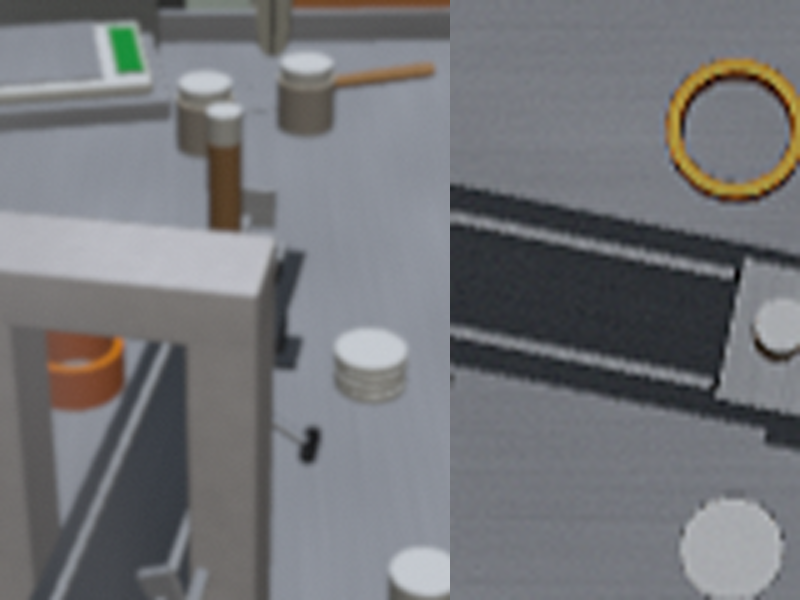

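The tube stands upright on the shuttle. Its cap is at top-view column 336, which matches y -240, so the shuttle is against the buffers. The hand is clear and the bar is down.

```bash
python3 -c "
from workcell import robot
print(robot.finish_job())"
```

```text
the job is handed in; nothing more can be done
None
```

I handed the job in at about 15 s: bar pressed to its hard stop, shuttle caught and held for more than a second about 130 mm short of the buffers, then eased down against them with the tube upright and the hand clear. My first press jammed against the side of the bar (about 28 N sideways on the fingers), so I backed off and pressed again.

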